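# Restock the lint-roller refill box

### The job

Restock the lint-roller refill box on the pulled-out tray: slide its cover fully open, take every spent cardboard core off the spindles and put it in the grey waste bin, and set each fresh blue refill roll standing on a spindle of its own, down on the floor of the compartment. With all that done, slide the cover fully closed. Leave the vase, the shoe brush, the lint roller and the shoe horn where they are.

Things in the scene. Friction and masses are not known exactly. Their poses are not given: they have to be found in the camera images.
- well: Fixed walnut refill box on the white tray (tray top at z = 12 mm), 275 mm wide (y), 82 mm high. Origin: under the centre of its compartment (130 x 255 mm inside, floor 6 mm up, walls 10 mm); x: the way the cover opens, away from the robot at yaw 0; z up. Box x 75 to 225 mm is a closed deck 82 mm high for the open cover. Rails rise 10 mm at |y| = 134 mm.
- spindle0 (a point): Foot of spindle 0, on the axis, on the compartment floor; axes as the box. The spindle is 22 mm in diameter, straight for 34 mm, then tapering to 8 mm at its top 46 mm above this point.
- spindle1 (a point): Foot of spindle 1, on the axis, on the compartment floor; axes as the box. The spindle is 22 mm in diameter, straight for 34 mm, then tapering to 8 mm at its top 46 mm above this point.
- spindle2 (a point): Foot of spindle 2, on the axis, on the compartment floor; axes as the box. The spindle is 22 mm in diameter, straight for 34 mm, then tapering to 8 mm at its top 46 mm above this point.
- cover (a joint): Slide of the flat green cover (150 x 262 x 6 mm, underside 82 mm above the box's underside): 0 = fully closed, 0.14 m = fully open (slid along the box's +x onto the deck). It stays where it is left (about 2 N friction). May start a little open.
- cover_handle (a point): Middle of the brass grip bar on the cover: an upright bar 14 mm thick (box x), 90 mm long (box y), 28 mm high, standing on the cover 18 mm behind its front edge (the one towards the box's -x). This point lies on the bar's vertical mid-plane, 16 mm above the cover's top face and 12 mm below the bar's top.
- roll0: Fresh refill roll, a blue tube: outer diameter 56 mm, hole 32 mm right through, 64 mm long, about 0.12 kg, with a brown lining. Origin at the centre of the tube, its axis is z (both ends alike). Starts standing on the tray. May be absent: two or three are there.
- roll1: Fresh refill roll, a blue tube: outer diameter 56 mm, hole 32 mm right through, 64 mm long, about 0.12 kg, with a brown lining. Origin at the centre of the tube, its axis is z (both ends alike). Starts standing on the tray. May be absent: two or three are there.
- roll2: Fresh refill roll, a blue tube: outer diameter 56 mm, hole 32 mm right through, 64 mm long, about 0.12 kg, with a brown lining. Origin at the centre of the tube, its axis is z (both ends alike). Starts standing on the tray. May be absent: two or three are there.
- core0: Spent cardboard core, a thin brown tube: outer diameter 40 mm, hole 32 mm, 64 mm long, about 0.03 kg. Origin at the centre of the tube, axis z. Starts standing on a spindle under the cover. May be absent: two or three are there.
- core1: Spent cardboard core, a thin brown tube: outer diameter 40 mm, hole 32 mm, 64 mm long, about 0.03 kg. Origin at the centre of the tube, axis z. Starts standing on a spindle under the cover. May be absent: two or three are there.
- core2: Spent cardboard core, a thin brown tube: outer diameter 40 mm, hole 32 mm, 64 mm long, about 0.03 kg. Origin at the centre of the tube, axis z. Starts standing on a spindle under the cover. May be absent: two or three are there.
- bin: Fixed grey open waste bin standing on the tray, 200 mm (its x) by 130 mm (its y) by 75 mm high, walls and floor 4 mm. Origin: centre of its underside.
- vase: Bystander: clear glass vase, 92 mm in diameter at most, 190 mm high; origin at its underside's centre.
- brush: Bystander: steel shoe brush lying bristles down, 160 (x) x 52 x 40 mm; origin under its centre.
- lint_roller: Bystander: lint roller lying along its x, 200 mm long, 40 mm in diameter; origin under its centre.
- shoe_horn: Bystander: orange silicone shoe horn lying along its x, 185 mm long, 46 mm wide, 11 mm high; origin under its centre.
There are look-alikes about, which are no part of the job. What is shaped like the roll1 but red is not meant.

How it is judged:
By the outcome, as a careful person would: the job done as asked, in the order asked, and still so for the second after the job is handed in, with the robot touching nothing.
Of core0, core1, core2 only 2 to 3 are there at a start; the rules pass over those that are not, and their reading is None.
Of roll0, roll1, roll2 only 2 to 3 are there at a start; the rules pass over those that are not, and their reading is None.
At some moment in a run one of roll0, roll1, roll2 may be knocked a few centimetres aside while the robot is not near it.
Once in a run the grip may slacken for a moment while it holds something.
It also fails if it takes over 210 s, if anything falls off the work surface, if the arm or the gripper's body presses on something with over 40 N, if the wrist force passes 120 N, or if a joint passes its speed limit or range.

### The arm

A 6-joint arm with a two-finger parallel gripper is mounted at the origin on the work surface. World frame = base frame: x ahead of the robot, y to its left, z up, the work surface at z = 0. Lengths are in m, angles in degrees, forces in N, time in s.
With the tool pointing down it reaches from about 0.4 to 0.825 m from the base axis. Payload 7 kg.
Tool frame: the origin (TCP) lies midway between the tips of the shut fingers; the grasp point (between the pads) lies 19 mm behind it (ctrl.grasp_offset is the distance from the TCP to the grasp point, in m); z points along the fingers, x is the direction in which the jaws open and shut, and the axes are right-handed (so a half turn about z gives the same grasp; the last joint's range is limited). The gripper opens to 88 mm and grips with 3 to 60 N. Pads are 19 mm wide; open, the fingers measure 130 mm over their backs; the gripper's body (78 mm by 193 mm) begins 47 mm behind the grasp point.
Start: joints at [-49.727, 20.546, 0.682, 0, -70.136, -16.507], TCP at [0.272, -0.618, 0.227] pointing down, gripper open.
Joint ranges: [-176.03, 176.03], [-82.01, 121.73], [-58.28, 71.71], [-173.87, 95.51], [-174.79, -0.11], [-173.66, 173.66]. Speed limits (degrees/s): [136.94, 136.94, 172.46, 180, 180, 180].

### API

Orientations are given as [roll, pitch, yaw] about the fixed x, y, z axes, in that order (R = Rz(yaw) Ry(pitch) Rx(roll)).
In Python, from plant import sensors, snapshot, order, ctrl gives the robot as it stands.
- The arm moves only by the tool send_rows, never from a script. Its argument "commands" is a list of rows, each a list of 3 entries, a list of its own where there are three numbers: the closure, from 0 (fully open) to 1 (shut), then the shift along the world's x, y, z in units of 0.25 m (1.0 is 0.25 m), then the turn, a rotation vector about the world's x, y, z in units of 360 degrees (1.0 is 360 degrees). In form: [[hand, [x, y, z], [ax, ay, az]], ...]. A call has 1 to 12 rows; each row shifts and turns the pose as measured when the row begins; what a row does not reach is not made up. A row lasts 1/10 s, in which the tool goes at most 50 mm and 8.59 degrees, less where a joint would pass 70% of its speed; a pose out of reach is approached as far as the arm can. A call with a number of a shift or a turn outside -1 to 1 is refused whole. A call with a gripper value outside its range is refused whole. The fingers move at their own pace and stop on an object; the grip force is fixed at half the most. Time passes only in rows, so rows that do not move let the fingers close. It gives the time, the measured TCP pose, the force and the opening at its end, in the units of the state.
- sensors.get_obs(): the state, without advancing time (a new reading comes with each control period).
- snapshot(name): name is "scene" or "top" or "wrist"; returns a dict with "color" (420x560x3 uint8, blue, green, red), "z_map" (420x560 float32, m along the optical axis (not along the pixel's ray), 0 where there is no reading), "mtx" (3x3 intrinsics, pixels), "xyz" and "attitude" of the camera in the world. Camera axes: x right, y down, z forward; pixel columns grow to the right and rows downward; lengths in m; the calibration is good to about 2 mm. A picture is of the moment at which its call begins.
- order.close_job(): hands the job in, once; it reports no verdict.
The state is a dict: "clock": time; "joint_pos": joint angles; "qvel": joint speeds; "tau": joint torques, N m; "tool_pos": TCP position; "orientation": TCP orientation; "force": force on the tool from outside, world axes, zero at the start; "moment": the same for the moment, N m; "opening": finger opening in m.
Only numpy, scipy, OpenCV 4.12 (cv2) and the standard library are available. Lean on these libraries where they do the work, as an engineer would, in place of code of your own. Each camera call takes 0.05 s, during which the arm holds its last target.

## Working session

There is one attempt and no reset: what is moved stays moved. The work goes in short steps, Python scripts to look and compute and a tool call to move; the robot and the scene stay as the last step left them, time stands still between calls to the robot, and variables do not carry over. Pictures are saved under pics/ and viewed, and the job is handed in when it is done.

Besides the shell and the picture viewer there is one more tool, called as name([rows], argument=value, ...), one row to a line, values as JSON. send_rows: Moves the arm, as the interface text tells. Its arguments: {"type":"object","properties":{"commands":{"type":"array","items":{"type":"array"}}},"required":["commands"]}

```bash
ls; mkdir -p pics
python3 - <<'E'
from plant import sensors, snapshot, order, ctrl
import cv2
print(sensors.get_obs()); print(ctrl.grasp_offset)
for n in ["scene","top","wrist"]:
    s=snapshot(n); cv2.imwrite(f"pics/{n}0.png",s["color"]); print(n,s["mtx"],s["xyz"],s["attitude"])
E
```

```text
pics
{'clock': 0.0, 'joint_pos': array([-4.97267640e+01,  2.05894728e+01,  6.34894776e-01, -2.04863037e-02,
       -7.01337748e+01, -1.65053234e+01]), 'qvel': array([-0.00351289, -0.03581341, -0.01260882, -0.02014381,  0.04844256,
        0.03904457]), 'tau': array([-2.67394062e-04, -5.82719278e+01,  2.93058783e+01,  6.99735135e+00,
        6.84848113e-03, -1.91575682e-04]), 'tool_pos': array([ 0.27182407, -0.6173359 ,  0.22565218]), 'orientation': array([-1.79993361e+02, -9.01841225e-02,  1.13760931e+02]), 'force': array([-0.46630461,  0.20781723, -0.01073498]), 'moment': array([ 0.008807  , -0.02977572, -0.00759826]), 'opening': 0.08751276356418042}
0.0188
scene [[539.32065444   0.         277.89394159]
 [  0.         539.32065444 203.89816296]
 [  0.           0.           1.        ]] [ 1.22236508 -0.46235935  1.34130163] [-142.99201115   -0.15471433   54.20843574]
top [[412.83695359   0.         278.46623208]
 [  0.         412.83695359 213.99231887]
 [  0.           0.           1.        ]] [0.36878876 0.06559493 1.4483097 ] [-176.48658955    0.31590324  -90.26803744]
wrist [[370.90622561   0.         282.73517195]
 [  0.         370.90622561 211.16462449]
 [  0.           0.           1.        ]] [ 0.20623251 -0.64607146  0.38293037] [ 1.64825301e+02 -9.86432494e-02  1.13798557e+02]
```

View pics/scene0.png

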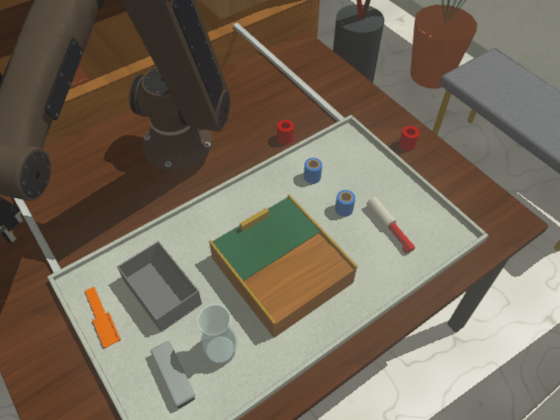

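View pics/top0.png

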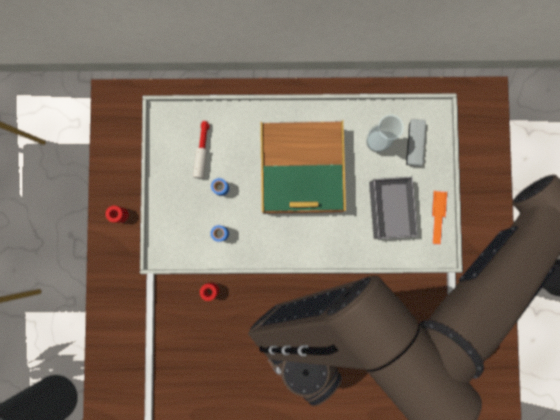

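View pics/wrist0.png

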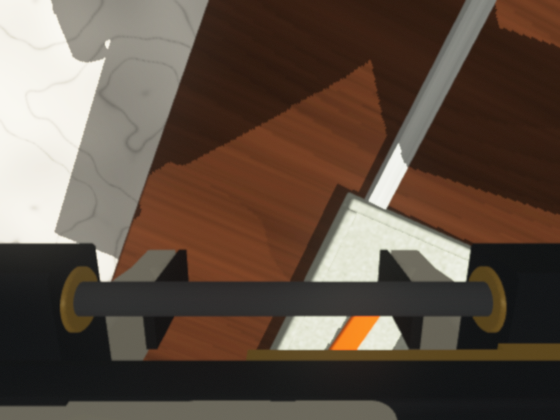

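Two blue rolls (top view at (220,187) and (220,234)), three red decoys outside the tray. The box is at (303,168), with its handle at (304,205), and the bin is at (394,209). Next I measure them.

```bash
cat > h.py <<'E'
from plant import sensors, snapshot, order, ctrl
import cv2, numpy as np
from scipy.spatial.transform import Rotation as R
def pts(s):
    z=s["z_map"]; K=s["mtx"]; v,u=np.mgrid[:z.shape[0],:z.shape[1]]
    c=np.dstack([(u-K[0,2])/K[0,0]*z,(v-K[1,2])/K[1,1]*z,z])
    return c@R.from_euler('xyz',s["attitude"],degrees=True).as_matrix().T+s["xyz"]
def ray(s,uv,h):
    K=s["mtx"]; d=np.array([(uv[0]-K[0,2])/K[0,0],(uv[1]-K[1,2])/K[1,1],1])
    d=R.from_euler('xyz',s["attitude"],degrees=True).as_matrix()@d
    return s["xyz"]+d*(h-s["xyz"][2])/d[2]
def proj(s,p):
    c=R.from_euler('xyz',s["attitude"],degrees=True).as_matrix().T@(np.array(p)-s["xyz"])
    K=s["mtx"]; return (K@c)[:2]/c[2]
def hsv(s): return cv2.cvtColor(s["color"],cv2.COLOR_BGR2HSV)
def mask(s,lo,hi): return cv2.inRange(hsv(s),np.array(lo),np.array(hi))
def blobs(m,amin=20):
    n,l,st,ce=cv2.connectedComponentsWithStats(m)
    return [(l==i,st[i],ce[i]) for i in range(1,n) if st[i][4]>=amin]
E
python3 - <<'E'
from h import *
for n in ["top","scene"]:
    s=snapshot(n);P=pts(s)
    print(n)
    for nm,lo,hi in [("blue",(100,90,60),(125,255,255)),("green",(60,80,30),(90,255,255)),("brass",(18,120,100),(32,255,255)),("orange",(8,220,200),(15,255,255))]:
        for b,st,ce in blobs(mask(s,lo,hi)):
            q=P[b]; q=q[np.abs(q[:,2]-np.median(q[:,2]))<.1]
            zt=np.percentile(q[:,2],90)
            t=q[q[:,2]>zt-.008]
            r=cv2.minAreaRect((t[:,:2]*1000).astype(np.float32))
            print(nm,st,ce.round(1),"ztop",zt.round(3),"rect mm",np.round(r[0],1),np.round(r[1],1),round(r[2],1))
    # box/bin by height
    if n=="top":
        for nm,(a,b_,c,d) in {"binreg":(170,245,360,425),"box":(110,220,250,355)}.items():
            q=P[a:b_,c:d].reshape(-1,3); 
            for zl,zh in [(.06,.075),(.08,.095),(.088,.1),(.1,.108)]:
                t=q[(q[:,2]>zl)&(q[:,2]<zh)]
                if len(t)>10:
                    r=cv2.minAreaRect((t[:,:2]*1000).astype(np.float32)); print(nm,zl,len(t),np.round(r[0],1),np.round(r[1],1),round(r[2],1))
E
```

```text
top
blue [211 179  18  16 103] [221.  187.7] ztop 0.079 rect mm [548.5 271.9] [51.  47.3] 45.1
blue [211 226  18  15 100] [220.6 233.5] ztop 0.079 rect mm [390.8 272.4] [51.  46.6] 89.7
green [ 264  166   78   44 3047] [302.7 186.1] ztop 0.103 rect mm [539.2  -7.4] [141.4 254.1] 0.7
brass [341 123   5  88 160] [343.  166.7] ztop 0.107 rect mm [ 608.9 -140.5] [284.9   6.2] 0.7
brass [261 124   3  69  81] [262.  156.6] ztop 0.106 rect mm [633.9 125.6] [220.7   4.7] 1.0
brass [290 202  28   5 137] [303.4 204. ] ztop 0.131 rect mm [483.1  -8.1] [87.  10.5] 89.8
binreg 0.06 170 [ 474.6 -311.5] [198.4 129. ] 3.6
binreg 0.08 296 [ 475.3 -312.7] [200.1 131.1] 3.4
binreg 0.088 70 [ 475.  -311.9] [198.6 128.9] 3.6
box 0.06 17 [462.3  25.5] [  0.7 205.3] 0.7
box 0.08 2408 [612.6  -8. ] [300.2 266.6] 0.8
box 0.088 5315 [612.6  -7.1] [300.7 275.9] 0.6
box 0.1 1975 [612.4  -6.7] [299.2 275.5] 0.7
scene
blue [305 158  17  25 257] [312.6 172.4] ztop 0.08 rect mm [391.4 275.4] [50.1 54.7] 52.0
blue [337 190  18  26 232] [345.3 204.2] ztop 0.08 rect mm [548.1 275.1] [50.8 54.1] 51.0
green [ 214  198  105   82 3847] [266.2 238.9] ztop 0.106 rect mm [538.9  -4. ] [148.7 257.1] 0.6
brass [288 195  69  73 205] [323.8 232.6] ztop 0.109 rect mm [607.9 129.1] [295.    9.8] 0.8
brass [241 209  27  21 199] [254.3 218.6] ztop 0.133 rect mm [482.4  -6.2] [86.9 14.9] 89.7
brass [210 241  66  84 329] [244.5 285.2] ztop 0.109 rect mm [ 611.9 -137.6] [295.4   9. ] 0.6
orange [ 86 288  13  16  74] [ 91.6 295.4] ztop 0.025 rect mm [ 375.  -469.2] [21.1 43.2] 84.1
orange [ 92 303   7   7  25] [ 95.4 305.7] ztop 0.025 rect mm [ 407.9 -476. ] [15.9 20.9] 69.8
orange [ 96 319  13  18  80] [100.7 326.9] ztop 0.025 rect mm [ 476.5 -486.8] [50.9 28.5] 0.3
```

send_rows([
  [0,[0.06,0.18,0],[0,0,0.02]],
  [0,[0.06,0.18,0],[0,0,0.02]],
  [0,[0.06,0.18,0],[0,0,0.02]],
  [0,[0.06,0.18,0],[0,0,0.02]],
  [0,[0.06,0.18,0],[0,0,0.02]],
  [0,[0.06,0.18,0],[0,0,0.02]],
])

```text
clock: 0.85
tool_pos: [0.3607, -0.3431, 0.2223]
orientation: [-179.9, -0.2, 158.0]
force: [2.1, 0.5, -0.2]
opening: 0.0879
```

send_rows([
  [0,[0.06,0.18,0],[0,0,0.02]],
  [0,[0.06,0.18,0],[0,0,0.02]],
  [0,[0.06,0.18,0],[0,0,0.02]],
  [0,[0.06,0.18,0],[0,0,0.003]],
  [0,[0.06,0.18,0],[0,0,0]],
  [0,[0.06,0.18,0],[0,0,0]],
  [0,[0.06,0.18,0],[0,0,0]],
  [0,[0.03,0.1,0],[0,0,0]],
  [0,[0,0,0],[0,0,0]],
])

```text
clock: 1.75
tool_pos: [0.4759, 0.0165, 0.225]
orientation: [-180.0, 0.2, -177.7]
force: [-0.1, -0.1, 0.1]
opening: 0.0878
```

Run:
```python
from h import *
s=snapshot("wrist"); cv2.imwrite("pics/w1.png",s["color"]);P=pts(s)
for b,st,ce in blobs(mask(s,(18,120,60),(32,255,255)),100):
    q=P[b];print(st,ce,np.median(q,axis=0).round(4),q.min(0).round(3),q.max(0).round(3))
o=sensors.get_obs();print(o["tool_pos"],o["orientation"],o["joint_pos"].round(1))
```

```text
[ 266  113   23  128 2573] [276.92926545 175.3093665 ] [ 0.48   -0.0106  0.127 ] [ 0.472 -0.054  0.098] [0.488 0.04  0.382]
[  60  266   37   67 1242] [ 74.32045089 298.98148148] [ 0.5224 -0.0123  0.3079] [ 0.477 -0.054  0.295] [ 0.524 -0.002  0.382]
[ 469  266   38   67 1256] [491.13296178 299.7093949 ] [ 0.4287 -0.0161  0.3077] [ 0.427 -0.054  0.296] [ 0.477 -0.005  0.382]
[ 167  321  132   13 1152] [233.32204861 326.90104167] [0.5129 0.1258 0.1027] [ 0.457 -0.054  0.093] [0.568 0.131 0.382]
[ 248  343  312   18 3583] [419.49316215 354.22746302] [ 0.446  -0.0076  0.3174] [ 0.416 -0.054  0.294] [0.482 0.007 0.382]
[0.47544676 0.01546044 0.22498733] [-179.98209238    0.20280816 -177.71922787] [ 25.7   1.4 -23.9   0.1 -64.6 -23.5]
```

View pics/w1.png

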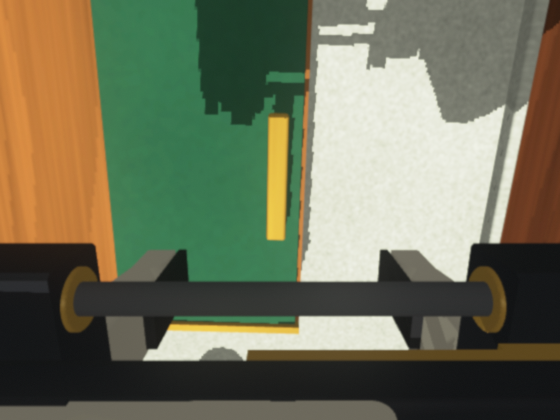

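The wrist view shows the brass bar at (278,177), with its middle at about (0.480, -0.008) and its top at z 0.127, square to the jaws.

send_rows([
  [0,[0.02,-0.1,0],[0,0,-0.0045]],
  [0,[0,0,-0.16],[0,0,0]],
  [0,[0,0,-0.16],[0,0,0]],
  [0,[0,0,0],[0,0,0]],
])

```text
clock: 2.2
tool_pos: [0.4804, -0.0121, 0.1448]
orientation: [180.0, 0.4, -179.4]
force: [-0.5, 0.2, 0.6]
opening: 0.0876
```

send_rows([
  [0,[0,0.01,-0.12],[0,0,0]],
  [0,[0,0,-0.04],[0,0,0]],
  [1,[0,0,0],[0,0,0]],
  [1,[0,0,0],[0,0,0]],
  [1,[0,0,0],[0,0,0]],
  [1,[0,0,0],[0,0,0]],
  [1,[0,0,0],[0,0,0]],
])

```text
clock: 2.9
tool_pos: [0.485, -0.0109, 0.1132]
orientation: [179.9, 1.0, -179.4]
force: [-0.4, -0.3, -0.6]
opening: 0.0534
```

send_rows([
  [1,[-0.016,0,-0.03],[0,0.002,0]],
  [1,[0,0,0],[0,0,0]],
  [1,[0,0,0],[0,0,0]],
  [1,[0,0,0],[0,0,0]],
  [1,[0,0,0],[0,0,0]],
  [1,[0,0,0],[0,0,0]],
  [1,[0,0,0],[0,0,0]],
  [1,[0,0,0],[0,0,0]],
])

```text
clock: 3.7
tool_pos: [0.481, -0.0107, 0.1057]
orientation: [179.9, 0.2, -179.4]
force: [-0.4, -0.4, 0.6]
opening: 0.0138
```

send_rows([
  [1,[0.08,0.001,0],[0,0,0]],
  [1,[0.08,0.001,0],[0,0,0]],
  [1,[0.08,0.001,0],[0,0,0]],
  [1,[0.08,0.001,0],[0,0,0]],
  [1,[0.08,0.001,0],[0,0,0]],
])

```text
clock: 4.2
tool_pos: [0.5786, -0.0095, 0.1057]
orientation: [179.9, -0.1, -179.4]
force: [-3.4, 2.4, 4.3]
opening: 0.0137
```

send_rows([
  [1,[0.08,0.001,0],[0,0,0]],
  [1,[0.06,0.001,0],[0,0,0]],
  [1,[0.04,0,0],[0,0,0]],
  [1,[0.03,0,0],[0,0,0]],
])

```text
clock: 4.6
tool_pos: [0.6181, -0.0095, 0.105]
orientation: [179.9, -1.9, -179.5]
force: [-34.2, 10.5, 30.8]
opening: 0.0142
```

send_rows([
  [1,[-0.004,0,0],[0,0,0]],
  [0,[0,0,0],[0,0,0]],
  [0,[0,0,0],[0,0,0]],
  [0,[0,0,0],[0,0,0]],
  [0,[0,0,0],[0,0,0]],
  [0,[0,0,0.1],[0,-0.004,0]],
  [0,[0,0,0.18],[0,0,0]],
  [0,[0,0,0.18],[0,0,0]],
])

```text
clock: 5.4
tool_pos: [0.6122, -0.0103, 0.2147]
orientation: [-179.9, -1.2, -179.6]
force: [0.1, -0.1, 0.3]
opening: 0.0644
```

Run:
```python
from h import *
for n in ["scene","wrist","top"]:
    s=snapshot(n); cv2.imwrite(f"pics/{n}2.png",s["color"])
    P=pts(s)
    for b,st,ce in blobs(mask(s,(18,120,60),(32,255,255)),100):
        q=P[b];print(n,st,ce.round(1),np.median(q,axis=0).round(4))
o=sensors.get_obs();print(o["tool_pos"],o["orientation"],o["joint_pos"].round(1))
s=snapshot("scene");cv2.imwrite("pics/crop2.png",cv2.resize(s["color"][180:330,200:360],None,fx=4,fy=4,interpolation=cv2.INTER_CUBIC))
```

```text
scene [433  91  18  43 204] [441.5 111.7] [ 0.1062  1.3434 -0.5057]
scene [320 228  37  40 105] [338.2 247.7] [0.6832 0.131  0.1055]
scene [210 241  66  84 340] [242.6 283.2] [ 0.6222 -0.1388  0.1047]
scene [269 245  22  20 205] [279.1 254.5] [ 0.6184 -0.0184  0.1272]
wrist [  68   16  438   19 5181] [289.3  22.4] [ 0.6088 -0.1391  0.1029]
wrist [ 270  153   21  125 2514] [280.2 214.2] [ 0.6154 -0.0103  0.1269]
wrist [ 105  266   32   67 1080] [117.6 299.3] [ 0.653  -0.0403  0.3054]
wrist [ 429  266   32   67 1105] [447.7 299.3] [ 0.5785 -0.041   0.3065]
wrist [ 172  343  388   19 4924] [393.  353.7] [ 0.5907 -0.0333  0.316 ]
top [  0 123  45  21 120] [ 17.9 131.6] [ 0.8956  1.3366 -0.4969]
top [  0 290  40  12 130] [ 18.2 295.4] [ 0.1047  1.3345 -0.5481]
[ 0.61476692 -0.00977626  0.21771294] [-179.99923356   -0.74905374 -179.5982667 ] [ 17.1  15.7  -7.3  -0.2 -67.7 -16.6]
```

View pics/crop2.png

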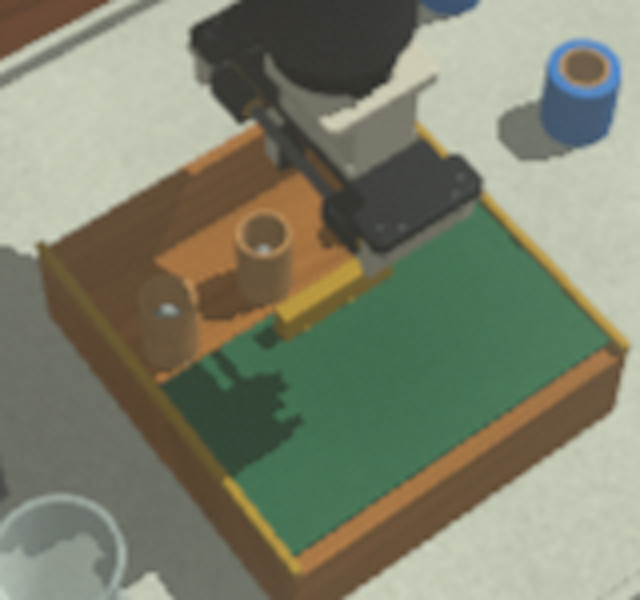

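View pics/wrist2.png

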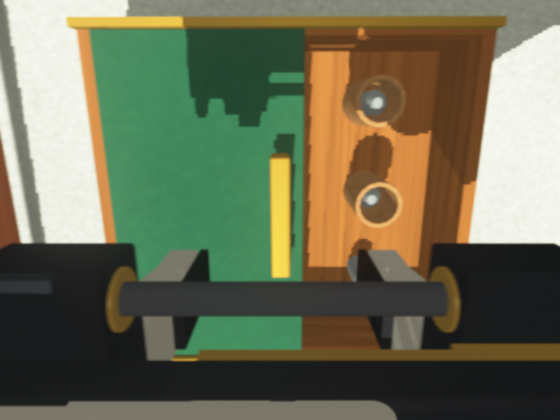

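send_rows([
  [0,[-0.12,0.1,0.08],[0,-0.002,0]],
  [0,[-0.12,0.1,0.08],[0,0,0]],
  [0,[-0.08,0.1,0.08],[0,0,0]],
  [0,[0,0.1,0.06],[0,0,0]],
  [0,[0,0.06,0],[0,0,0]],
  [0,[0,0,0],[0,0,0]],
])

```text
clock: 6.2
tool_pos: [0.5269, 0.107, 0.2819]
orientation: [-179.8, -1.1, -179.8]
force: [0.6, -0.3, -1.3]
opening: 0.0876
```

Run:
```python
from h import *
s=snapshot("wrist"); cv2.imwrite("pics/w3.png",s["color"])
P=pts(s)
m=mask(s,(60,80,20),(90,255,255))
g=P[(m>0)]; g=g[(abs(g[:,2]-.1)<.004)]
print("cover x",np.percentile(g[:,0],[0.5,1,99,99.5]),"y",np.percentile(g[:,1],[1,99]), np.median(g[:,2]))
q=P.reshape(-1,3)
for y0 in (-.1,0,.03):
  k=q[(abs(q[:,1]-y0)<.005)&(q[:,2]>.03)&(q[:,2]<.135)&(q[:,0]>.4)]
  k=k[np.argsort(k[:,0])]
  # profile
  for a in np.arange(.44,.8,.004):
    kk=k[(k[:,0]>=a)&(k[:,0]<a+.004)]
    if len(kk): print(f"{a:.3f}:{np.median(kk[:,2])*1000:.0f}",end=" ")
  print()
o=sensors.get_obs();print(o["tool_pos"],o["orientation"],o["joint_pos"].round(1))
```

```text
cover x [0.59671619 0.59746354 0.7434292  0.74424337] y [-0.04953639  0.12289167] 0.09906261547818263

0.456:93 0.460:93 0.464:93 0.468:69 0.512:81 0.516:81 0.524:52 0.528:56 0.532:58 0.536:56 0.540:53 0.544:80 0.548:81 0.596:75 0.600:99 0.604:107 0.608:127 0.612:127 0.616:127 0.620:127 0.628:99 0.632:99 0.636:99 0.640:99 0.644:99 0.648:99 0.652:99 0.656:99 0.660:99 0.664:99 0.668:99 0.672:99 0.676:99 0.680:99 0.684:99 0.688:99 0.692:99 0.696:99 0.700:99 0.704:99 0.708:99 0.712:99 0.716:99 0.720:99 0.724:99 0.728:99 0.732:99 0.736:99 0.740:99 0.744:99 0.748:93 0.752:93 0.756:92 
0.456:93 0.460:94 0.464:93 0.468:66 0.596:75 0.600:99 0.604:108 0.608:127 0.612:127 0.616:127 0.620:126 0.628:99 0.632:99 0.636:99 0.640:99 0.644:99 0.648:99 0.652:99 0.656:99 0.660:99 0.664:99 0.668:99 0.672:99 0.676:99 0.680:99 0.684:99 0.688:99 0.692:99 0.696:99 0.700:99 0.704:99 0.708:99 0.712:99 0.716:99 0.720:99 0.724:99 0.728:99 0.732:99 0.736:99 0.740:99 0.744:99 0.748:93 0.752:93 0.756:93 
[0.52698221 0.10626334 0.28177008] [-179.73388496   -1.10972766 -179.84321526] [ 32.    6.4 -10.6  -0.4 -74.1 -31.8]
```

View pics/w3.png

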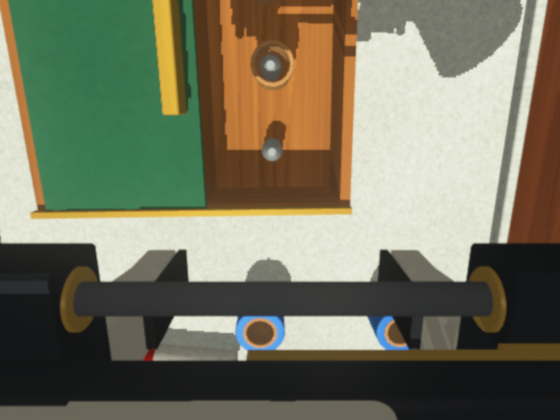

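Run:
```python
from h import *
for n in ["wrist"]:
    s=snapshot(n);H=hsv(s).astype(int)
    for r in (130,160,190):
        row=s["color"][r].astype(int)
        print(r,"front edge zone",[ (c,tuple(row[c])) for c in range(10,48,1)][:38:1] if r==160 else "")
        d=np.abs(np.diff(row,axis=0)).sum(1)
        for c in np.where(d>45)[0]:
            print("  c",c+.5,d[c],"x@.100",ray(s,(c+.5,r),.100)[0].round(4),"x@.094",ray(s,(c+.5,r),.094)[0].round(4),row[c],row[c+1])
```

```text
130 front edge zone 
  c 21.5 96 x@.100 0.7529 x@.094 0.7568 [197 219 219] [152 184 203]
  c 22.5 112 x@.100 0.752 x@.094 0.756 [152 184 203] [ 96 142 189]
  c 23.5 55 x@.100 0.7511 x@.094 0.7551 [ 96 142 189] [ 68 122 182]
  c 30.5 57 x@.100 0.745 x@.094 0.7489 [ 68 124 175] [ 79 125 130]
  c 31.5 55 x@.100 0.7442 x@.094 0.748 [ 79 125 130] [ 86 127  84]
  c 199.5 52 x@.100 0.5964 x@.094 0.5976 [ 76 115  58] [58 89 50]
  c 200.5 46 x@.100 0.5955 x@.094 0.5967 [58 89 50] [41 64 54]
  c 224.5 91 x@.100 0.5742 x@.094 0.575 [ 35  71 114] [ 48 101 162]
  c 225.5 49 x@.100 0.5733 x@.094 0.5741 [ 48 101 162] [ 57 117 186]
  c 265.5 60 x@.100 0.5377 x@.094 0.5378 [ 55 113 181] [ 46  93 150]
  c 266.5 52 x@.100 0.5368 x@.094 0.5369 [ 46  93 150] [ 38  76 123]
  c 285.5 81 x@.100 0.5198 x@.094 0.5196 [ 39  79 129] [ 51 106 171]
  c 329.5 64 x@.100 0.4803 x@.094 0.4795 [ 56 115 178] [ 47  93 145]
  c 330.5 66 x@.100 0.4794 x@.094 0.4785 [ 47  93 145] [ 38  71 110]
  c 341.5 102 x@.100 0.4695 x@.094 0.4685 [ 41  76 119] [ 56 110 172]
  c 342.5 50 x@.100 0.4686 x@.094 0.4676 [ 56 110 172] [ 65 1
[... 4905 characters left out ...]
209]
  c 350.5 111 x@.100 0.4586 x@.094 0.4574 [123 168 209] [183 209 219]
  c 351.5 48 x@.100 0.4577 x@.094 0.4564 [183 209 219] [207 226 226]
  c 496.5 136 x@.100 0.3203 x@.094 0.3166 [194 212 209] [150 166 163]
  c 497.5 118 x@.100 0.3194 x@.094 0.3157 [150 166 163] [113 125 123]
  c 504.5 70 x@.100 0.3127 x@.094 0.3089 [108 121 119] [131 145 142]
  c 505.5 102 x@.100 0.3117 x@.094 0.3079 [131 145 142] [163 180 177]
  c 506.5 77 x@.100 0.3108 x@.094 0.3069 [163 180 177] [188 206 203]
  c 514.5 131 x@.100 0.3031 x@.094 0.2991 [194 213 212] [145 167 176]
  c 515.5 171 x@.100 0.3022 x@.094 0.2981 [145 167 176] [ 81 103 133]
  c 516.5 98 x@.100 0.3012 x@.094 0.2972 [ 81 103 133] [ 42  66 111]
```

The wrist view (cover edges at col 36 and col 202, box edges at col 28 and col 351, row 160) puts the cover about 1.7 mm short of fully open. I'll push the bar with closed fingers.

send_rows([
  [1,[0.04,-0.15,-0.1],[0,-0.003,0]],
  [1,[0.04,-0.15,-0.1],[0,0,0]],
  [1,[0.04,-0.15,-0.1],[0,0,0]],
  [1,[0,-0.02,-0.1],[0,0,0]],
  [1,[0,0,-0.1],[0,0,0]],
  [1,[0,0,-0.1],[0,0,0]],
  [1,[0,0,0],[0,0,0]],
  [1,[0,0,0],[0,0,0]],
  [1,[0,0,0],[0,0,0]],
  [1,[0,0,0],[0,0,0]],
])

```text
clock: 7.3
tool_pos: [0.5548, -0.0257, 0.1189]
orientation: [-179.5, -0.7, 179.7]
force: [0.0, 0.1, -0.1]
opening: 0.0133
```

send_rows([
  [1,[0.04,0.06,-0.03],[0,-0.001,0.001]],
  [1,[0.04,0,0],[0,0,0]],
  [1,[0.02,0,0],[0,0,0]],
  [1,[0.02,0,0],[0,0,0]],
])

```text
clock: 7.7
tool_pos: [0.5886, -0.0084, 0.1146]
orientation: [-179.6, 0.1, -179.8]
force: [-0.5, 0.1, 1.2]
opening: 0.0001
```

send_rows([
  [1,[0.02,0,0],[0,0,0]],
  [1,[0.012,0,0],[0,0,0]],
  [1,[0.012,0,0],[0,0,0]],
])

```text
clock: 8.0
tool_pos: [0.5952, -0.0091, 0.1137]
orientation: [-179.5, -0.6, -179.9]
force: [-13.4, 2.8, 7.7]
opening: 0.0002
```

send_rows([
  [1,[0.016,0,0],[0,0,0]],
])

```text
clock: 8.1
tool_pos: [0.5952, -0.0096, 0.1129]
orientation: [-179.5, -1.0, -180.0]
force: [-15.8, 2.9, 10.1]
opening: 0.0002
```

send_rows([
  [0.5,[-0.06,0,0],[0,-0.002,0]],
  [0.5,[-0.08,0.05,0.15],[0,0,0]],
  [0.5,[-0.08,0.05,0.15],[0,0,0]],
  [0.5,[-0.06,0.05,0.15],[0,0,0]],
  [0.5,[0,0.05,0.15],[0,0,0]],
  [0.5,[0,0.05,0.06],[0,0,0]],
  [0.5,[0,0,0],[0,0,0]],
  [0.5,[0,0,0],[0,0,0]],
])

```text
clock: 8.9
tool_pos: [0.5199, 0.0525, 0.2831]
orientation: [-179.5, -0.5, 179.9]
force: [-0.1, -1.1, -0.9]
opening: 0.0433
```

Run:
```python
from h import *
s=snapshot("wrist"); cv2.imwrite("pics/w4.png",s["color"])
for r in (180,200,220):
    row=s["color"][r].astype(int); d=np.abs(np.diff(row,axis=0)).sum(1)
    print(r,[(c+.5,ray(s,(c+.5,r),.100)[0].round(4),ray(s,(c+.5,r),.094)[0].round(4)) for c in np.where(d>45)[0] if c<60 or 190<c<230 or 330<c<370])
o=sensors.get_obs();print(o["tool_pos"],o["orientation"],o["joint_pos"].round(1))
P=pts(s); q=P.reshape(-1,3)
t=q[(abs(q[:,2]-.081)<.004)&(q[:,0]>.48)&(q[:,0]<.58)&(abs(q[:,1])<.13)]
for lo,hi in ((-.13,-.05),(-.05,.04),(.04,.12)):
    k=t[(t[:,1]>lo)&(t[:,1]<hi)]
    if len(k)>20: print(cv2.minEnclosingCircle((k[:,:2]*1000).astype(np.float32)),k.mean(0),len(k))
    k=q[(q[:,1]>lo)&(q[:,1]<hi)&(abs(q[:,0]-.53)<.04)&(abs(q[:,2]-.062)<.004)]
    print("sp",k.mean(0),len(k))
```

```text
180 [(np.float64(27.5), np.float64(0.7526), np.float64(0.7567)), (np.float64(28.5), np.float64(0.7516), np.float64(0.7557)), (np.float64(33.5), np.float64(0.7471), np.float64(0.751)), (np.float64(34.5), np.float64(0.7461), np.float64(0.7501)), (np.float64(194.5), np.float64(0.5987), np.float64(0.6001)), (np.float64(195.5), np.float64(0.5978), np.float64(0.5991)), (np.float64(221.5), np.float64(0.5737), np.float64(0.5746)), (np.float64(222.5), np.float64(0.5728), np.float64(0.5737)), (np.float64(333.5), np.float64(0.4696), np.float64(0.4687)), (np.float64(334.5), np.float64(0.4686), np.float64(0.4677)), (np.float64(343.5), np.float64(0.4602), np.float64(0.4592)), (np.float64(344.5), np.float64(0.4593), np.float64(0.4582))]
200 [(np.float64(31.5), np.float64(0.7521), np.float64(0.7562)), (np.float64(32.5), np.float64(0.7512), np.float64(0.7553)), (np.float64(37.5), np.float64(0.7466), np.float64(0.7506)), (np.float64(196.5), np.float64(0.598), np.float64(0.5994)), (np.float64(197.5), np.float64(0.597), np.float64(0.5984)), (np.float64(332.5), np.float64(0.4699), np.float64(0.469)), (np
[... 659 characters left out ...]
)), (np.float64(332.5), np.float64(0.4692), np.float64(0.4683)), (np.float64(333.5), np.float64(0.4683), np.float64(0.4674)), (np.float64(342.5), np.float64(0.4596), np.float64(0.4586)), (np.float64(343.5), np.float64(0.4587), np.float64(0.4576))]
[0.51995091 0.05233855 0.28286278] [-179.45833066   -0.54912813  179.86440589] [ 27.5   4.5 -12.8   0.2 -73.4 -27.7]
((536.9424438476562, -88.52676391601562), 19.874542236328125) [ 0.53701586 -0.08901736  0.08074295] 658
sp [ 0.53582831 -0.08895605  0.06166565] 305
((532.052734375, -5.284741401672363), 19.765586853027344) [ 0.53206865 -0.00550248  0.08086406] 515
sp [ 0.5346376  -0.00532066  0.06138985] 182
sp [0.53281256 0.07471638 0.06127092] 131
```

View pics/w4.png

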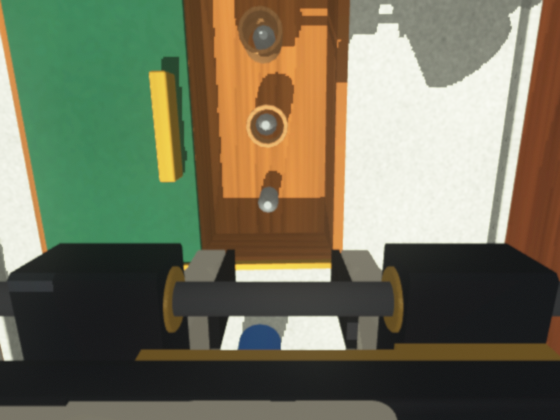

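Cover is now fully open. The cores' rings are at (262,33) and (267,125) in the wrist view, on two of the three spindles. The third spindle, at (268,200), is empty. Taking the middle core first.

send_rows([
  [0.3,[0.025,-0.12,-0.12],[0.0015,-0.0015,0.0023]],
  [0.3,[0.025,-0.12,-0.12],[0,0,0]],
  [0.3,[0,0,-0.12],[0,0,0]],
  [0.3,[0,0,-0.1],[0,0,0]],
  [0.3,[0,0,0],[0,0,0]],
  [0.3,[0,0,0],[0,0,0]],
])

```text
clock: 9.55
tool_pos: [0.5296, -0.0139, 0.1584]
orientation: [-179.9, -0.5, -179.4]
force: [0.0, 0.3, 0.6]
opening: 0.0612
```

send_rows([
  [0.3,[0.01,0.034,-0.1],[0,-0.0015,0]],
  [0.3,[0,0,-0.08],[0,0,0]],
  [0.3,[0,0,0],[0,0,0]],
])

```text
clock: 9.85
tool_pos: [0.5344, -0.005, 0.1155]
orientation: [-179.9, 0.3, -179.4]
force: [-1.0, -1.1, -0.1]
opening: 0.0613
```

send_rows([
  [0.3,[-0.01,0,-0.1],[0,0,0]],
  [0.3,[0,0,-0.08],[0,0,0]],
  [0.3,[0,0,0],[0,0,0]],
])

```text
clock: 10.15
tool_pos: [0.5356, -0.004, 0.0749]
orientation: [-179.9, 0.7, -179.3]
force: [0.6, -0.3, 0.5]
opening: 0.0612
```

send_rows([
  [0.3,[-0.012,-0.005,-0.025],[0,0.002,0]],
  [1,[0,0,0],[0,0,0]],
  [1,[0,0,0],[0,0,0]],
  [1,[0,0,0],[0,0,0]],
  [1,[0,0,0],[0,0,0]],
  [1,[0,0,0],[0,0,0]],
])

```text
clock: 10.75
tool_pos: [0.5362, -0.0044, 0.0746]
orientation: [180.0, 0.4, -179.2]
force: [-0.0, -0.2, -0.9]
opening: 0.039
```

send_rows([
  [0.3,[0,0,0],[0,0,0]],
  [0.3,[0,0,0],[0,0,0]],
  [0.3,[0,0,0],[0,0,0]],
  [0.3,[-0.012,0,-0.04],[0,0.001,0]],
  [0.3,[0,0,-0.01],[0,0,0]],
  [1,[0,0,0],[0,0,0]],
  [1,[0,0,0],[0,0,0]],
  [1,[0,0,0],[0,0,0]],
  [1,[0,0,0],[0,0,0]],
  [1,[0,0,0],[0,0,0]],
  [1,[0,0,0],[0,0,0]],
])

```text
clock: 11.85
tool_pos: [0.5345, -0.0043, 0.0622]
orientation: [180.0, 0.2, -179.1]
force: [-0.5, -0.3, 4.1]
opening: 0.0392
```

send_rows([
  [1,[0,0,0.06],[0,0,0]],
  [1,[0,0,0.1],[0,0,0]],
  [1,[0,0,0.15],[0,0,0]],
  [1,[0,0,0.15],[0,0,0]],
  [1,[0,0,0.1],[0,0,0]],
  [1,[0,0,0],[0,0,0]],
])

```text
clock: 12.45
tool_pos: [0.53, -0.0052, 0.2024]
orientation: [-179.9, -0.4, -179.2]
force: [0.8, 0.3, -0.4]
opening: 0.0393
```

send_rows([
  [1,[-0.05,-0.1,0],[0,0,0]],
  [1,[-0.05,-0.18,0],[0,0,0]],
  [1,[-0.05,-0.18,0],[0,0,0]],
  [1,[-0.05,-0.18,0],[0,0,0]],
  [1,[-0.05,-0.18,0],[0,0,0]],
  [1,[-0.05,-0.18,0],[0,0,0]],
  [1,[-0.05,-0.15,0],[0,0,0]],
  [1,[0,-0.08,0],[0,0,0]],
  [1,[0,0,-0.1],[0,0,0]],
  [1,[0,0,0],[0,0,0]],
])

```text
clock: 13.45
tool_pos: [0.4326, -0.3208, 0.1669]
orientation: [179.7, -1.1, -179.2]
force: [-0.1, 0.7, -0.5]
opening: 0.0395
```

send_rows([
  [1,[0.02,0.04,-0.15],[0,0,0]],
  [1,[0,0,-0.1],[0,0,0]],
  [1,[0,0,0],[0,0,0]],
])

```text
clock: 13.75
tool_pos: [0.4379, -0.3104, 0.1035]
orientation: [179.7, -1.1, -179.2]
force: [0.2, -0.6, 0.8]
opening: 0.0391
```

Run:
```python
from h import *
s=snapshot("scene"); cv2.imwrite("pics/s5.png",cv2.resize(s["color"][180:360,70:350],None,fx=2.5,fy=2.5))
```

```text
(no output)
```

View pics/s5.png

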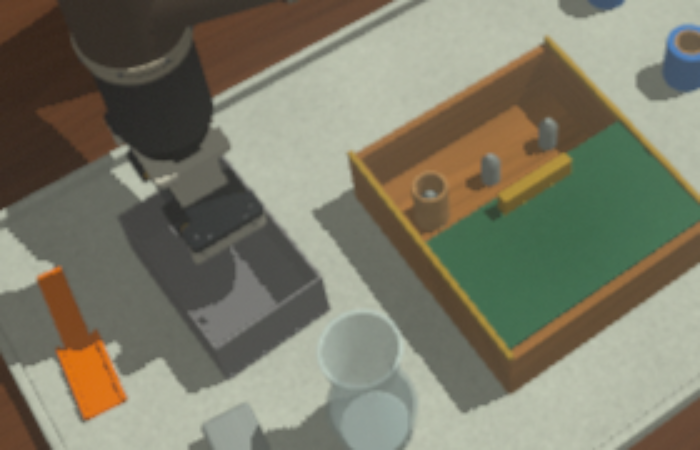

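The crop shows the gripper over the bin (crop 215,215). One core remains at (432,200) and two spindles are bare.

send_rows([
  [1,[0,0,-0.06],[0,0,0]],
  [0.3,[0,0,0],[0,0,0]],
  [0.3,[0,0,0],[0,0,0]],
  [0.3,[0,0,0],[0,0,0]],
  [0.3,[0,0,0],[0,0,0]],
  [0.3,[0,0,0.12],[0,-0.003,0]],
  [0.3,[0,0,0.15],[0,0,0]],
  [0.3,[0.03,0.06,0.15],[0,0,0]],
  [0.3,[0.04,0.15,0.05],[0,0,0]],
  [0.3,[0.06,0.17,0],[0,0,0]],
  [0.3,[0.06,0.17,0],[0,0,0]],
  [0.3,[0.06,0.17,0],[0,0,0]],
])

```text
clock: 15.0
tool_pos: [0.5057, -0.1301, 0.226]
orientation: [-180.0, 1.0, -179.5]
force: [1.2, -0.3, 0.4]
opening: 0.0611
```

Run:
```python
from h import *
s=snapshot("scene"); cv2.imwrite("pics/s6.png",cv2.resize(s["color"][180:360,70:350],None,fx=2.5,fy=2.5))
```

```text
(no output)
```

View pics/s6.png

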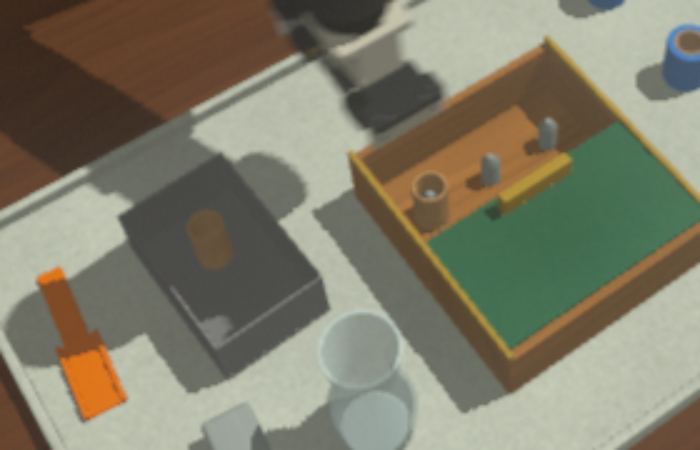

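First core lies in the bin (crop 208,240). Next, the outer core.

send_rows([
  [0.3,[0.06,0.12,-0.05],[0,0.002,0]],
  [0.3,[0.06,0.03,-0.1],[0,0,0]],
  [0.3,[0,0,-0.12],[0,0,0]],
  [0.3,[0,0,0],[0,0,0]],
])

```text
clock: 15.45
tool_pos: [0.5415, -0.0825, 0.1617]
orientation: [179.9, 0.9, -179.0]
force: [-0.2, -0.4, -0.2]
opening: 0.0612
```

send_rows([
  [0.3,[-0.018,-0.025,-0.12],[0,0.002,-0.001]],
  [0.3,[0,0,-0.12],[0,0,0]],
  [0.3,[0,0,-0.06],[0,0,0]],
  [0.3,[0,0,0],[0,0,0]],
])

```text
clock: 15.85
tool_pos: [0.5399, -0.09, 0.0917]
orientation: [179.9, 0.5, -179.3]
force: [0.2, -0.7, -0.1]
opening: 0.0616
```

send_rows([
  [0.3,[-0.012,0.005,-0.08],[0,0.002,0]],
  [0.3,[0,0,-0.04],[0,0,0]],
  [0.3,[0,0,0],[0,0,0]],
])

```text
clock: 16.15
tool_pos: [0.5397, -0.0893, 0.0653]
orientation: [179.9, 0.2, -179.3]
force: [-0.1, -0.7, 0.1]
opening: 0.0611
```

send_rows([
  [1,[-0.01,0,0],[0,0,0]],
  [1,[0,0,0],[0,0,0]],
  [1,[0,0,0],[0,0,0]],
  [1,[0,0,0],[0,0,0]],
  [1,[0,0,0],[0,0,0]],
  [1,[0,0,0],[0,0,0]],
  [1,[0,0,0.06],[0,0,0]],
  [1,[0,0,0.1],[0,0,0]],
  [1,[0,0,0.15],[0,0,0]],
  [1,[0,0,0.15],[0,0,0]],
  [1,[0,0,0.12],[0,0,0]],
  [1,[0,0,0],[0,0,0]],
])

```text
clock: 17.35
tool_pos: [0.5365, -0.0897, 0.218]
orientation: [180.0, 0.2, -179.2]
force: [0.6, -0.5, 0.0]
opening: 0.0387
```

send_rows([
  [1,[-0.02,-0.1,0],[0,0,0]],
  [1,[-0.02,-0.18,0],[0,0,0]],
  [1,[-0.02,-0.18,0],[0,0,0]],
  [1,[-0.02,-0.18,0],[0,0,0]],
  [1,[0,-0.17,0],[0,0,0]],
  [1,[0,-0.08,-0.1],[0,0,0]],
  [1,[0,0,-0.12],[0,0,0]],
  [1,[0,0,-0.1],[0,0,0]],
  [1,[0,0,0],[0,0,0]],
])

```text
clock: 18.25
tool_pos: [0.514, -0.3204, 0.134]
orientation: [179.9, 0.3, -179.2]
force: [-0.0, 0.2, -0.6]
opening: 0.0384
```

send_rows([
  [1,[-0.01,0.03,-0.14],[0,0,0]],
  [1,[0,0,0],[0,0,0]],
  [0.3,[0,0,0],[0,0,0]],
  [0.3,[0,0,0],[0,0,0]],
  [0.3,[0,0,0],[0,0,0]],
  [0.3,[0,0,0],[0,0,0]],
  [0.1,[0,0,0.1],[0,0,0]],
  [0.1,[0,0,0.15],[0,0,0]],
  [0.1,[0,0,0.15],[0,0,0]],
  [0.1,[0,0.1,0.1],[0,0,0]],
  [0.1,[0,0.18,0],[0,0,0]],
  [0.1,[0,0.18,0],[0,0,0]],
])

```text
clock: 19.45
tool_pos: [0.5162, -0.2012, 0.2412]
orientation: [-179.7, 1.1, -179.4]
force: [0.4, 1.0, 0.1]
opening: 0.0792
```

Run:
```python
from h import *
s=snapshot("scene"); cv2.imwrite("pics/s7.png",cv2.resize(s["color"][130:370,70:390],None,fx=2.4,fy=2.4))
```

```text
(no output)
```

View pics/s7.png

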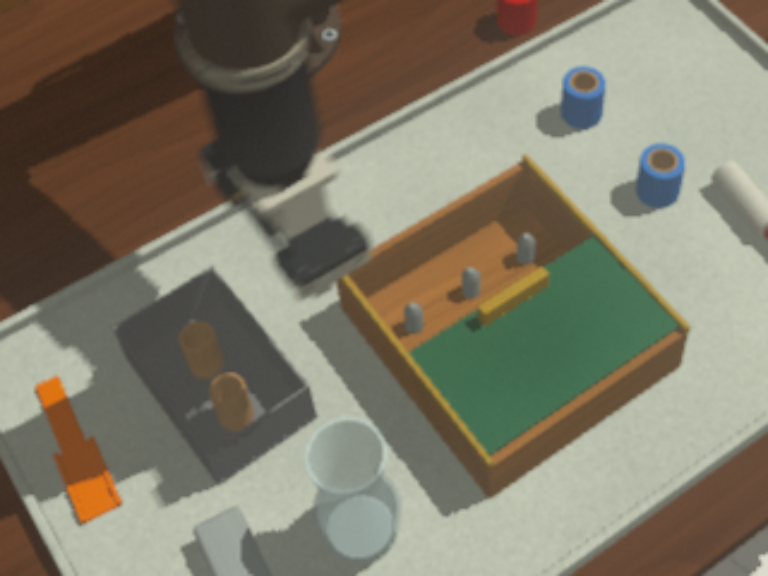

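Both cores are in the bin and all three spindles are bare. The blue rolls, at crop (583,97) and (660,175), have not moved. Going to look at them.

send_rows([
  [0,[-0.01,0.18,0.02],[0,0.002,0]],
  [0,[-0.01,0.18,0.02],[0,0,0]],
  [0,[-0.01,0.18,0.02],[0,0,0]],
  [0,[-0.01,0.18,0.02],[0,0,0]],
  [0,[-0.01,0.18,0.02],[0,0,0]],
  [0,[-0.01,0.18,0],[0,0,0]],
  [0,[-0.01,0.18,0],[0,0,0]],
  [0,[-0.01,0.18,0],[0,0,0]],
  [0,[-0.01,0.18,0],[0,0,0]],
  [0,[-0.01,0.18,0],[0,0,0]],
  [0,[0,0.1,0],[0,0,0]],
  [0,[0,0,0],[0,0,0]],
])

```text
clock: 20.7
tool_pos: [0.4888, 0.2988, 0.2816]
orientation: [179.6, 1.6, -179.1]
force: [0.1, -0.1, 0.3]
opening: 0.0878
```

```bash
cat > rolls.py <<'E'
from h import *
import sys
s=snapshot("wrist"); cv2.imwrite(f"pics/{sys.argv[1]}.png",s["color"])
P=pts(s)
m=mask(s,(100,90,40),(125,255,255))
for b,st,ce in blobs(cv2.morphologyEx(m,cv2.MORPH_CLOSE,np.ones((3,3))),100):
    q=P[b]; zt=np.percentile(q[:,2],90); k=q[abs(q[:,2]-zt)<.004]
    (c,r)=cv2.minEnclosingCircle((k[:,:2]*1000).astype(np.float32))
    print(st,ce.round(0),"zt",zt.round(4),"c",np.round(c,1),"r",round(r,1))
o=sensors.get_obs();print(o["tool_pos"].round(4),o["orientation"].round(2),o["joint_pos"].round(1),o["clock"])
E
python3 rolls.py w8
```

```text
[ 202  126   60   58 1515] [233. 152.] zt 0.076 c [546.6 274.1] r 27.5
[ 354  128   65   60 1751] [383. 155.] zt 0.076 c [389.6 274.2] r 27.6
[0.4888 0.2977 0.2818] [ 179.63    1.64 -179.09] [ 51.6   8.1  -9.3   1.1 -71.3 -51.1] 20.75
```

View pics/w8.png

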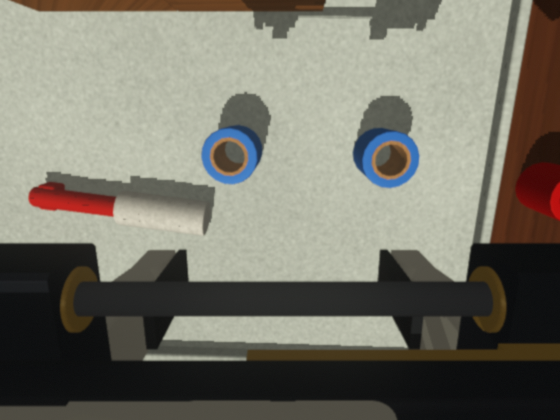

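Both rolls stand upright, at wrist pixels (233,152) and (383,155). Grasping the far one at (0.547, 0.274).

send_rows([
  [0,[0.1,-0.04,-0.1],[0,0.0045,0]],
  [0,[0.1,-0.04,-0.12],[0,0,0]],
  [0,[0.03,-0.01,-0.15],[0,0,0]],
  [0,[0,0,-0.1],[0,0,0]],
  [0,[0,0,0],[0,0,0]],
])

```text
clock: 21.25
tool_pos: [0.5493, 0.2717, 0.1662]
orientation: [179.3, 0.4, -179.1]
force: [-0.2, 0.0, -0.9]
opening: 0.0878
```

send_rows([
  [0,[-0.01,0.01,-0.12],[-0.002,0.001,0]],
  [0,[0,0,-0.12],[0,0,0]],
  [0,[0,0,-0.1],[0,0,0]],
  [0,[0,0,0],[0,0,0]],
])

```text
clock: 21.65
tool_pos: [0.5501, 0.2734, 0.0871]
orientation: [179.7, 0.4, -179.2]
force: [-0.4, -0.1, -0.0]
opening: 0.0876
```

send_rows([
  [0,[-0.014,0.003,-0.08],[-0.001,0.001,0]],
  [0,[0,0,-0.03],[0,0,0]],
  [0,[0,0,0],[0,0,0]],
])

```text
clock: 21.95
tool_pos: [0.55, 0.2755, 0.0665]
orientation: [179.8, 0.5, -179.1]
force: [-0.4, 0.0, 0.0]
opening: 0.0873
```

send_rows([
  [0,[-0.02,-0.008,-0.025],[0,0.001,0]],
  [1,[0,0,0],[0,0,0]],
  [1,[0,0,0],[0,0,0]],
  [1,[0,0,0],[0,0,0]],
  [1,[0,0,0],[0,0,0]],
  [1,[0,0,0],[0,0,0]],
  [1,[0,0,0],[0,0,0]],
])

```text
clock: 22.65
tool_pos: [0.5472, 0.275, 0.0655]
orientation: [179.6, 0.4, -179.1]
force: [-0.7, 1.2, -1.3]
opening: 0.0543
```

send_rows([
  [0.1,[0,0,0],[0,0,0]],
  [0.1,[0,0,0],[0,0,0]],
  [0.1,[0,0,0],[0,0,0]],
  [0.1,[0,-0.004,-0.03],[0,0.001,0]],
  [0.1,[0,0,0],[0,0,0]],
  [1,[0,0,0],[0,0,0]],
  [1,[0,0,0],[0,0,0]],
  [1,[0,0,0],[0,0,0]],
  [1,[0,0,0],[0,0,0]],
  [1,[0,0,0],[0,0,0]],
  [1,[0,0,0],[0,0,0]],
])

```text
clock: 23.75
tool_pos: [0.547, 0.2737, 0.0567]
orientation: [179.6, -0.0, -179.1]
force: [0.4, 0.2, -0.8]
opening: 0.0547
```

send_rows([
  [1,[0,0,0.06],[0,0,0]],
  [1,[0,0,0.1],[0,0,0]],
  [1,[0,0,0.15],[0,0,0]],
  [1,[0,0,0.15],[0,0,0]],
  [1,[0,0,0.12],[0,0,0]],
  [1,[0,-0.08,0],[0,0,0]],
  [1,[0,-0.14,0],[0,0,0]],
  [1,[0,-0.14,0],[0,0,0]],
  [1,[0,-0.14,0],[0,0,0]],
  [1,[0,-0.14,0],[0,0,0]],
  [1,[0,-0.1,0],[0,0,0]],
  [1,[0,0,0],[0,0,0]],
])

```text
clock: 24.95
tool_pos: [0.5401, 0.0785, 0.2017]
orientation: [179.8, -0.5, -179.0]
force: [-0.3, 1.1, -1.9]
opening: 0.0546
```

Run:
```python
from h import *
s=snapshot("wrist"); cv2.imwrite("pics/w9.png",s["color"])
P=pts(s); q=P.reshape(-1,3)
for lo,hi in ((-.13,-.05),(-.05,.04),(.04,.12)):
    k=q[(q[:,1]>lo)&(q[:,1]<hi)&(abs(q[:,0]-.535)<.04)&(abs(q[:,2]-.062)<.004)]
    print("sp",k.mean(0),len(k))
o=sensors.get_obs();print(o["tool_pos"].round(4),o["orientation"].round(2),o["joint_pos"].round(1),o["clock"],o["opening"])
```

```text
sp [nan nan nan] 0
sp [ 0.53397043 -0.00614376  0.06128681] 259
sp [0.53230849 0.0712742  0.06027873] 74
[0.5402 0.0794 0.2016] [ 179.78   -0.48 -178.99] [ 28.6   9.8 -17.3  -0.5 -63.3 -27.4] 25.0 0.05413967476313849<stdin>:6: RuntimeWarning: Mean of empty slice.
  ret = um.true_divide(
```

View pics/w9.png

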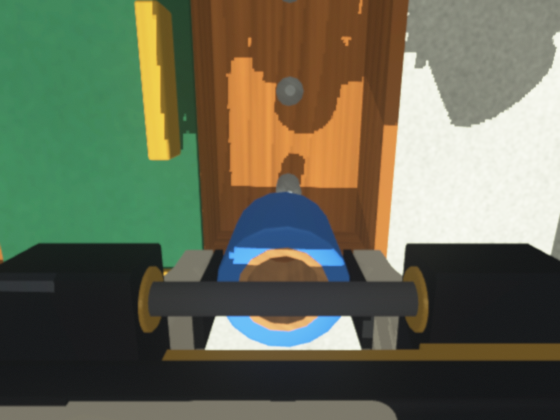

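The roll is held upright at (285,270). The middle spindle's tip is at (290,90), and the target spindle is at (288,183).

Run:
```python
from h import *
s=snapshot("wrist")
K=s["color"]; cv2.imwrite("pics/c9.png",cv2.resize(K[60:200,230:350],None,fx=4,fy=4,interpolation=cv2.INTER_CUBIC))
H=hsv(s)
m=((H[...,1]<60)&(H[...,2]>60)).astype(np.uint8)*255
m[:, :250]=0;m[:,330:]=0;m[200:]=0
for b,st,ce in blobs(m,10): print(st,ce.round(1),ray(s,ce,.062).round(4))
```

```text
[277  76  26  28 564] [289.4  89.7] [ 0.5342 -0.0059  0.062 ]
[274 173  31  24 401] [288.3 184.1] [0.5334 0.0671 0.062 ]
```

View pics/c9.png

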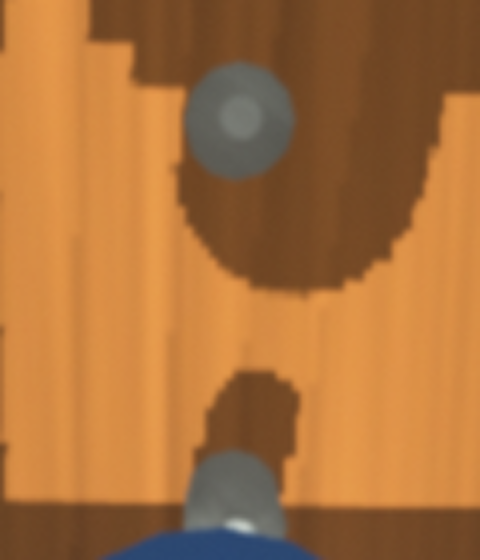

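send_rows([
  [1,[-0.028,-0.01,-0.1],[0,-0.001,-0.001]],
  [1,[0,0,-0.12],[0,0,0]],
  [1,[0,0,-0.1],[0,0,0]],
  [1,[0,0,0],[0,0,0]],
])

```text
clock: 25.45
tool_pos: [0.5335, 0.0802, 0.1195]
orientation: [179.7, 0.0, -179.2]
force: [0.1, -0.1, -1.3]
opening: 0.0544
```

send_rows([
  [1,[0,-0.016,0],[-0.001,0,0]],
  [1,[0,0,-0.03],[0,0,0]],
  [1,[0,0,-0.03],[0,0,0]],
  [1,[0,0,0],[0,0,0]],
])

```text
clock: 25.85
tool_pos: [0.5355, 0.078, 0.1063]
orientation: [-180.0, 0.2, -179.1]
force: [-0.1, 0.0, -1.4]
opening: 0.0541
```

send_rows([
  [1,[-0.012,-0.008,-0.04],[0,0,0]],
  [1,[-0.002,0,-0.05],[0,0,0]],
  [1,[0,0,-0.04],[0,0,0]],
  [1,[0,0,0],[0,0,0]],
])

```text
clock: 26.25
tool_pos: [0.5321, 0.076, 0.0727]
orientation: [180.0, 0.4, -179.1]
force: [-0.1, -0.7, -1.0]
opening: 0.0544
```

send_rows([
  [1,[0.004,0,-0.02],[0,0,0]],
  [0.2,[0,0,0],[0,0,0]],
  [0.2,[0,0,0],[0,0,0]],
  [0.2,[0,0,0],[0,0,0]],
  [0.2,[0,0,0],[0,0,0]],
  [0.2,[0,0,0],[0,0,0]],
])

```text
clock: 26.85
tool_pos: [0.5348, 0.0764, 0.069]
orientation: [179.9, 0.5, -179.0]
force: [-0.3, 0.4, 0.8]
opening: 0.0699
```

Up and away, then on to viewing the second roll.

send_rows([
  [0.2,[0,0,0.08],[0,0,0]],
  [0.2,[0,0,0.15],[0,0,0]],
  [0.1,[0,0,0.15],[0,0,0]],
  [0,[-0.03,0.1,0.15],[0,0.001,0]],
  [0,[-0.05,0.17,0.1],[0,0,0]],
  [0,[-0.05,0.17,0.1],[0,0,0]],
  [0,[-0.05,0.17,0],[0,0,0]],
  [0,[-0.05,0.17,0],[0,0,0]],
  [0,[-0.05,0.1,0],[0,0,0]],
  [0,[0,0,0],[0,0,0]],
])

```text
clock: 27.85
tool_pos: [0.4603, 0.3011, 0.261]
orientation: [179.6, 0.3, -179.3]
force: [1.2, 0.1, 0.1]
opening: 0.0874
```

```bash
python3 rolls.py w10
python3 - <<'E'
from h import *
s=snapshot("scene"); cv2.imwrite("pics/s10.png",cv2.resize(s["color"][130:370,70:390],None,fx=2.4,fy=2.4))
P=pts(s);m=mask(s,(100,90,40),(125,255,255))
for b,st,ce in blobs(m,60):
    q=P[b]; zt=np.percentile(q[:,2],90);k=q[abs(q[:,2]-zt)<.004]
    print(st,zt,np.round(cv2.minEnclosingCircle((k[:,:2]*1000).astype(np.float32))[0],1))
E
```

```text
[ 325  126   65   62 1776] [354. 154.] zt 0.076 c [389.3 274.1] r 27.6
[0.4608 0.3001 0.2611] [ 179.6     0.3  -179.29] [ 53.5   7.2 -12.5  -0.  -69.8 -52.8] 27.9
[305 158  17  25 260] 0.07902642117973557 [390.9 273. ]
[280 217  19  27 305] 0.08629247534699158 [532.8  77.5]
```

View pics/s10.png

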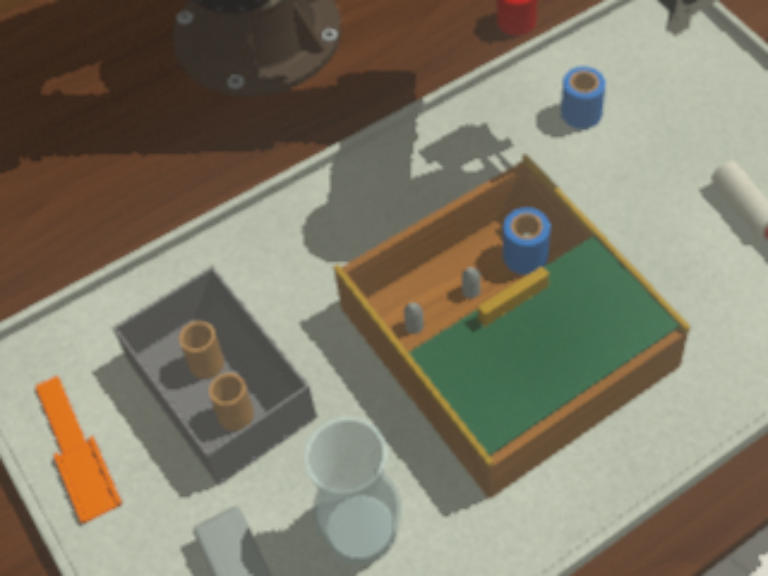

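View pics/w10.png

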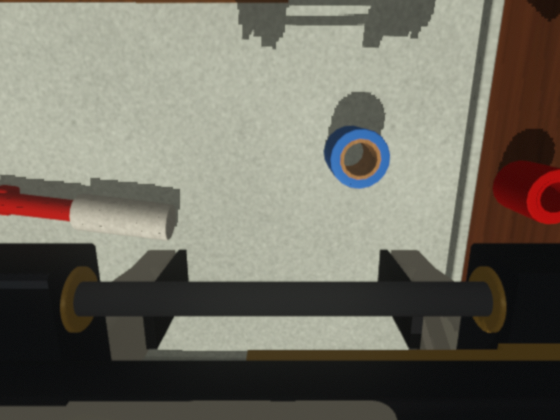

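First roll sits on its spindle (crop 526,238), with its top at floor-seated height. The second is at wrist (354,154), i.e. (0.389, 0.274). Grasping it.

send_rows([
  [0,[-0.1,-0.04,-0.08],[-0.001,0,0]],
  [0,[-0.1,-0.04,-0.1],[0,0,0]],
  [0,[-0.07,-0.02,-0.12],[0,0,0]],
  [0,[0,0,-0.1],[0,0,0]],
  [0,[0,0,0],[0,0,0]],
])

```text
clock: 28.45
tool_pos: [0.3934, 0.2683, 0.1589]
orientation: [179.9, 0.4, -179.7]
force: [-1.0, 0.4, 0.5]
opening: 0.0878
```

send_rows([
  [0,[-0.02,0.022,-0.12],[0,0.001,0.001]],
  [0,[0,0,-0.12],[0,0,0]],
  [0,[0,0,-0.08],[0,0,0]],
  [0,[0,0,0],[0,0,0]],
])

```text
clock: 28.85
tool_pos: [0.3927, 0.2738, 0.0819]
orientation: [179.7, 0.3, -179.5]
force: [0.4, -0.2, -0.2]
opening: 0.0877
```

send_rows([
  [0,[-0.016,0,-0.07],[0,0.001,0]],
  [0,[0,0,-0.06],[0,0,0]],
  [0,[0,0,0],[0,0,0]],
])

```text
clock: 29.15
tool_pos: [0.3924, 0.2755, 0.0535]
orientation: [179.5, 0.2, -179.5]
force: [0.0, 0.5, -0.9]
opening: 0.0877
```

send_rows([
  [0,[-0.014,-0.006,0.022],[-0.001,0,0]],
  [1,[0,0,0],[0,0,0]],
  [1,[0,0,0],[0,0,0]],
  [1,[0,0,0],[0,0,0]],
  [1,[0,0,0],[0,0,0]],
  [1,[0,0,0],[0,0,0]],
  [1,[0,0,0],[0,0,0]],
  [1,[0,0,0],[0,0,0]],
])

```text
clock: 29.95
tool_pos: [0.3913, 0.2762, 0.0654]
orientation: [179.5, 0.5, -179.5]
force: [-0.1, 0.1, 0.9]
opening: 0.0552
```

send_rows([
  [0.1,[0,0,0],[0,0,0]],
  [0.1,[0,0,0],[0,0,0]],
  [0.1,[0,0,0],[0,0,0]],
  [0.1,[-0.004,-0.01,-0.028],[-0.001,0.001,0]],
  [0.1,[0,0,0],[0,0,0]],
  [1,[0,0,0],[0,0,0]],
  [1,[0,0,0],[0,0,0]],
  [1,[0,0,0],[0,0,0]],
  [1,[0,0,0],[0,0,0]],
  [1,[0,0,0],[0,0,0]],
  [1,[0,0,0],[0,0,0]],
])

```text
clock: 31.05
tool_pos: [0.39, 0.2732, 0.0572]
orientation: [180.0, 0.0, -179.5]
force: [0.3, -0.5, -1.0]
opening: 0.0558
```

send_rows([
  [1,[0,0,0.06],[0,0,0]],
  [1,[0,0,0.1],[0,0,0]],
  [1,[0,0,0.15],[0,0,0]],
  [1,[0,0,0.15],[0,0,0]],
  [1,[0,0,0.12],[0,0,0]],
  [1,[0.05,-0.1,0],[0,0,0]],
  [1,[0.07,-0.14,0],[0,0,0]],
  [1,[0.07,-0.14,0],[0,0,0]],
  [1,[0.07,-0.14,0],[0,0,0]],
  [1,[0.07,-0.14,0],[0,0,0]],
  [1,[0.07,-0.14,0],[0,0,0]],
  [1,[0,0,0],[0,0,0]],
])

```text
clock: 32.25
tool_pos: [0.4894, 0.064, 0.2076]
orientation: [-179.9, -0.1, -179.3]
force: [-0.5, 0.9, -1.3]
opening: 0.0554
```

send_rows([
  [1,[0.08,-0.13,0],[0,0,0]],
  [1,[0.08,-0.12,0],[0,0,0]],
  [1,[0.02,-0.02,-0.06],[0,0,0]],
  [1,[0,0,-0.06],[0,0,0]],
  [1,[0,0,0],[0,0,0]],
])

```text
clock: 32.75
tool_pos: [0.5349, -0.0064, 0.176]
orientation: [180.0, -0.1, -179.5]
force: [0.0, -0.6, -1.7]
opening: 0.0559
```

Run:
```python
from h import *
s=snapshot("wrist"); cv2.imwrite("pics/w11.png",s["color"])
s=snapshot("scene"); cv2.imwrite("pics/s11.png",cv2.resize(s["color"][130:330,170:390],None,fx=3,fy=3))
```

```text
(no output)
```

View pics/w11.png

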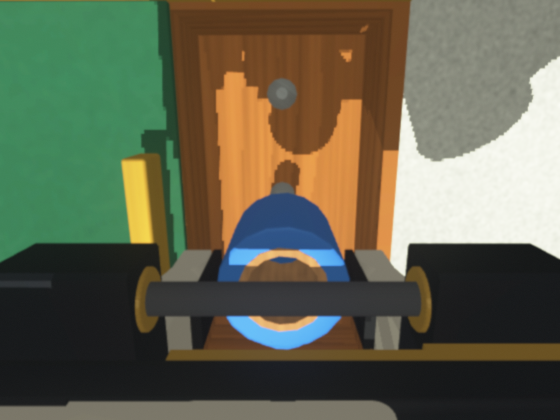

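View pics/s11.png

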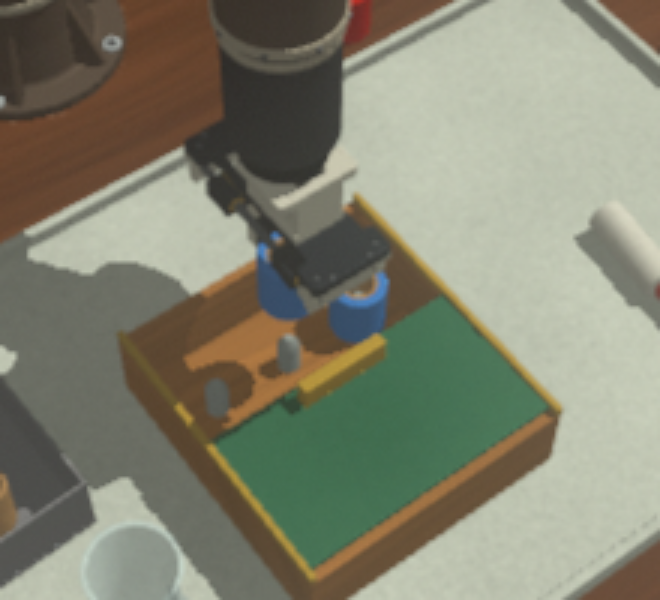

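Roll hangs upright over the middle spindle (wrist 283,190). Lowering.

send_rows([
  [1,[-0.002,0,-0.08],[0,0,0]],
  [1,[-0.002,0,-0.08],[0,0,0]],
  [1,[-0.002,0,-0.05],[0,0,0]],
  [1,[0,0,0],[0,0,0]],
])

```text
clock: 33.25
tool_pos: [0.5363, -0.0033, 0.1285]
orientation: [179.9, 0.4, -179.2]
force: [-0.6, 0.5, -1.6]
opening: 0.0556
```

send_rows([
  [1,[-0.01,-0.012,-0.05],[0,0,0]],
  [1,[-0.004,-0.002,-0.05],[0,0,0]],
  [1,[0,0,-0.02],[0,0,0]],
  [1,[0,0,0],[0,0,0]],
])

```text
clock: 33.65
tool_pos: [0.5349, -0.0054, 0.1007]
orientation: [179.9, 0.7, -179.0]
force: [0.2, -0.7, -1.2]
opening: 0.0563
```

send_rows([
  [1,[-0.006,-0.003,-0.05],[0,0.001,-0.001]],
  [1,[-0.004,0,-0.05],[0,0,0]],
  [1,[0,0,-0.02],[0,0,0]],
  [1,[0,0,0],[0,0,0]],
])

```text
clock: 34.05
tool_pos: [0.5336, -0.0058, 0.07]
orientation: [179.8, 0.4, -179.4]
force: [-0.1, 0.4, -1.7]
opening: 0.0555
```

send_rows([
  [1,[0,0,-0.01],[0,0,0]],
  [0.2,[0,0,0],[0,0,0]],
  [0.2,[0,0,0],[0,0,0]],
  [0.2,[0,0,0],[0,0,0]],
  [0.2,[0,0,0],[0,0,0]],
  [0.2,[0,0,0],[0,0,0]],
])

```text
clock: 34.65
tool_pos: [0.5354, -0.0054, 0.0693]
orientation: [179.8, 0.6, -179.4]
force: [0.4, 0.0, -0.2]
opening: 0.0703
```

send_rows([
  [0.2,[0,0,0.08],[0,0,0]],
  [0.2,[0,0,0.15],[0,0,0]],
  [0,[0,0.05,0.15],[0,0.001,0]],
  [0,[0,0.1,0.15],[0,0,0]],
  [0,[0,0.12,0.12],[0,0,0]],
  [0,[0,0.08,0.12],[0,0,0]],
  [0,[0,0,0],[0,0,0]],
])

```text
clock: 35.35
tool_pos: [0.5327, 0.0835, 0.2698]
orientation: [179.8, 0.2, -179.5]
force: [-0.2, 0.2, -0.3]
opening: 0.0876
```

```bash
python3 rolls.py w12;python3 - <<'E'
from h import *
s=snapshot("wrist");P=pts(s)
b,st,ce=[x for x in blobs(mask(s,(18,120,60),(32,255,255)),100) if 100<x[1][3]<150][0]
k=P[b];k=k[abs(k[:,2]-.127)<.004];print(st,k.mean(0),k.min(0),k.max(0))
s=snapshot("top");cv2.imwrite("pics/t12.png",s["color"])
s=snapshot("scene"); cv2.imwrite("pics/s12.png",cv2.resize(s["color"][130:370,70:390],None,fx=2.4,fy=2.4))
E
```

```text
[ 253   59   61   66 1589] [284.  92.] zt 0.0821 c [532.2  -1.5] r 27.6
[ 254  144   59   64 1573] [283. 174.] zt 0.082 c [531.6  76.5] r 27.7
[0.5316 0.0827 0.2676] [ 1.7980e+02 -1.0000e-02 -1.7958e+02] [ 29.6   6.1 -12.8  -0.2 -70.9 -29.1] 35.4
[ 157   20   35  125 3194] [ 0.61605673 -0.00726751  0.12683344] [ 0.60907505 -0.04995137  0.12304746] [0.62389562 0.03913625 0.12935864]
```

View pics/w12.png

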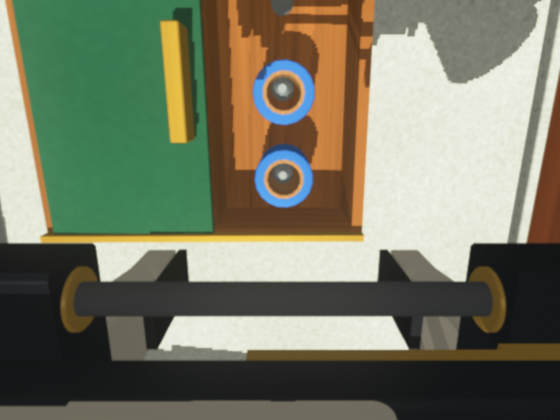

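View pics/s12.png

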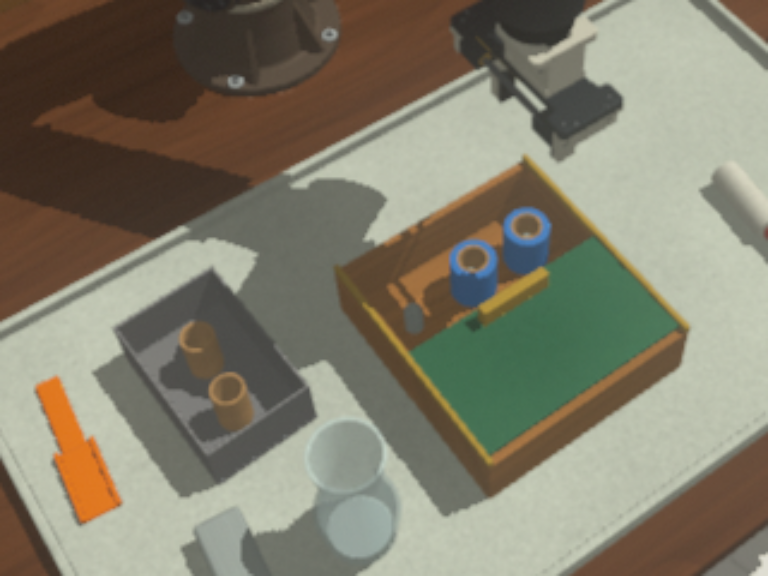

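Both rolls stand around their spindles (wrist (284,92) and (283,177)) with tops at z 0.082, so both are on the floor. The cores are in the bin. Now I close the cover by pushing the bar from behind.

send_rows([
  [1,[0.14,-0.09,0],[0,0,0]],
  [1,[0.14,-0.09,-0.05],[0,0,0]],
  [1,[0.14,-0.09,-0.05],[0,0,0]],
  [1,[0.12,-0.08,-0.05],[0,0,0]],
  [1,[0,0,0],[0,0,0]],
  [1,[0,0,0],[0,0,0]],
  [1,[0,0,0],[0,0,0]],
  [1,[0,0,0],[0,0,0]],
  [1,[0,0,0],[0,0,0]],
  [1,[0,0,0],[0,0,0]],
])

```text
clock: 36.55
tool_pos: [0.6632, -0.015, 0.2156]
orientation: [-179.9, -1.2, -179.8]
force: [0.6, -0.2, 0.4]
opening: 0.0131
```

send_rows([
  [1,[0.02,0.03,-0.15],[0,-0.003,0.001]],
  [1,[0,0,-0.15],[0,0,0]],
  [1,[0,0,-0.06],[0,0,0]],
  [1,[0,0,0],[0,0,0]],
])

```text
clock: 36.95
tool_pos: [0.6692, -0.0049, 0.1283]
orientation: [180.0, 0.5, -179.3]
force: [-0.2, 0.3, 0.8]
opening: 0.0003
```

send_rows([
  [1,[0,0,-0.06],[0,0.001,0]],
  [1,[-0.02,0,0],[0,0,0]],
  [1,[-0.03,0,0],[0,0,0]],
])

```text
clock: 37.25
tool_pos: [0.6579, -0.0041, 0.1152]
orientation: [179.9, 0.3, -179.2]
force: [-0.0, 0.9, 1.0]
opening: 0.0006
```

send_rows([
  [1,[-0.04,0,-0.01],[0,0,0]],
  [1,[-0.05,-0.001,0],[0,0,0]],
  [1,[-0.06,-0.001,0],[0,0,0]],
  [1,[-0.06,-0.001,0],[0,0,0]],
])

```text
clock: 37.65
tool_pos: [0.6051, -0.0044, 0.1156]
orientation: [179.8, 0.8, -179.2]
force: [2.5, 0.0, -1.7]
opening: 0.0002
```

send_rows([
  [1,[-0.06,-0.001,-0.01],[0,0.001,0]],
  [1,[-0.06,-0.001,0],[0,0,0]],
  [1,[-0.06,-0.001,0],[0,0,0]],
  [1,[-0.06,-0.001,-0.006],[0,0,0]],
])

```text
clock: 38.05
tool_pos: [0.5455, -0.0047, 0.1165]
orientation: [179.7, 1.3, -179.1]
force: [2.4, 0.6, 2.1]
opening: 0.0004
```

send_rows([
  [1,[-0.05,-0.001,-0.02],[0,0.002,0]],
  [1,[-0.05,-0.001,-0.01],[0,0,0]],
  [1,[-0.03,0,0],[0,0,0]],
  [1,[-0.016,0,0],[0,0,0]],
])

```text
clock: 38.45
tool_pos: [0.5078, -0.0047, 0.1119]
orientation: [179.5, 1.0, -179.0]
force: [2.2, -0.5, -1.5]
opening: 0.0006
```

send_rows([
  [1,[-0.016,0,0],[0,0.001,0]],
  [1,[-0.016,0,0],[0,0,0]],
  [1,[-0.012,0,0],[0,0,0]],
])

```text
clock: 38.75
tool_pos: [0.5012, -0.0039, 0.1132]
orientation: [179.5, 1.1, -178.9]
force: [14.3, -3.3, -7.9]
opening: 0.0004
```

send_rows([
  [1,[-0.016,0,0],[0,0,0]],
  [1,[-0.01,0,0],[0,0,0]],
])

```text
clock: 38.95
tool_pos: [0.5014, -0.0028, 0.1148]
orientation: [179.4, 1.8, -178.9]
force: [7.4, -1.8, -3.4]
opening: 0.0005
```

send_rows([
  [1,[0.06,0,0],[0,0.002,0]],
  [1,[0.06,0,0.1],[0,0,0]],
  [1,[0,0,0.15],[0,0,0]],
  [1,[0,0.06,0.15],[0,0,0]],
  [1,[0,0.12,0.15],[0,0.002,0]],
  [1,[0,0.12,0.1],[0,0,0]],
  [1,[0,0.1,0],[0,0,0]],
  [1,[0,0,0],[0,0,0]],
])

```text
clock: 39.75
tool_pos: [0.527, 0.0984, 0.2808]
orientation: [179.5, -0.6, -179.1]
force: [-0.7, -0.3, -1.1]
opening: 0.0004
```

Run:
```python
from h import *
s=snapshot("wrist"); cv2.imwrite("pics/w13.png",s["color"])
for r in (190,210,225):
    row=s["color"][r].astype(int); d=np.abs(np.diff(row,axis=0)).sum(1)
    print(r,[(c+.5,ray(s,(c+.5,r),.100)[0].round(4),ray(s,(c+.5,r),.094)[0].round(4)) for c in np.where(d>40)[0]])
o=sensors.get_obs();print(o["tool_pos"],o["orientation"],o["force"])
s=snapshot("scene"); cv2.imwrite("pics/s13.png",s["color"])
s=snapshot("top"); cv2.imwrite("pics/t13.png",s["color"])
```

```text
190 [(np.float64(35.5), np.float64(0.752), np.float64(0.756)), (np.float64(36.5), np.float64(0.7511), np.float64(0.755)), (np.float64(192.5), np.float64(0.6075), np.float64(0.6089)), (np.float64(193.5), np.float64(0.6065), np.float64(0.6079)), (np.float64(352.5), np.float64(0.4588), np.float64(0.4575)), (np.float64(353.5), np.float64(0.4578), np.float64(0.4566)), (np.float64(354.5), np.float64(0.4569), np.float64(0.4556)), (np.float64(499.5), np.float64(0.321), np.float64(0.3173)), (np.float64(500.5), np.float64(0.32), np.float64(0.3163)), (np.float64(501.5), np.float64(0.3191), np.float64(0.3154)), (np.float64(508.5), np.float64(0.3125), np.float64(0.3086)), (np.float64(509.5), np.float64(0.3115), np.float64(0.3077)), (np.float64(510.5), np.float64(0.3106), np.float64(0.3067)), (np.float64(518.5), np.float64(0.3031), np.float64(0.2991)), (np.float64(519.5), np.float64(0.3021), np.float64(0.2981)), (np.float64(520.5), np.float64(0.3012), np.float64(0.2971))]
210 [(np.float64(38.5), np.float64(0.7523), np.float64(0.7563)), (np.float64(39.5), np.float64(0.7514), np.float64(0.7554)), (n
[... 936 characters left out ...]
float64(0.3207), np.float64(0.317)), (np.float64(494.5), np.float64(0.3198), np.float64(0.3161)), (np.float64(495.5), np.float64(0.3188), np.float64(0.3151)), (np.float64(501.5), np.float64(0.313), np.float64(0.3092)), (np.float64(502.5), np.float64(0.312), np.float64(0.3082)), (np.float64(503.5), np.float64(0.3111), np.float64(0.3072)), (np.float64(504.5), np.float64(0.3101), np.float64(0.3062)), (np.float64(511.5), np.float64(0.3033), np.float64(0.2993)), (np.float64(512.5), np.float64(0.3024), np.float64(0.2983)), (np.float64(513.5), np.float64(0.3014), np.float64(0.2974))]
[0.52712817 0.09741333 0.28093395] [ 179.53138495   -0.5528346  -179.11574201] [ 0.81194401 -0.86567225  1.21667566]
```

View pics/w13.png

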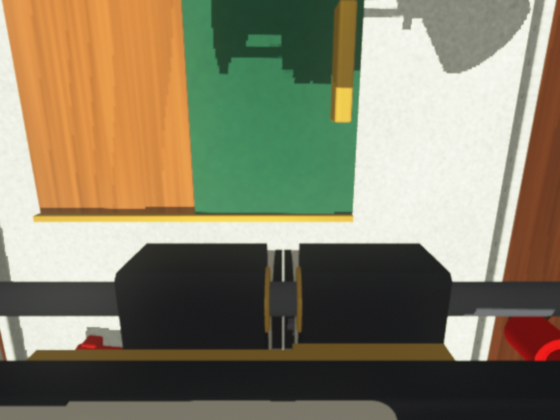

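View pics/s13.png

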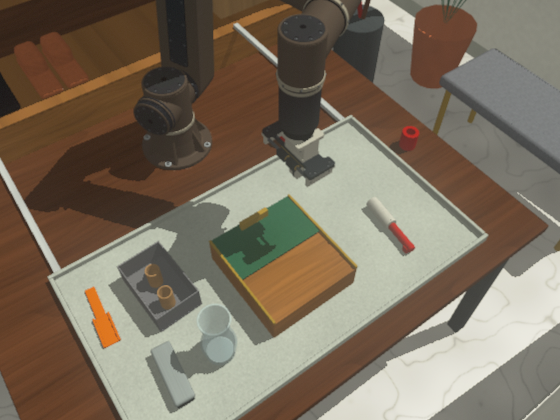

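The cover's rear edge is at x 0.607, against 0.7466 when open, so it travelled about 140 mm. Its front is flush with the box front. Both cores are in the bin at (153,277) and (166,297), and the bystanders haven't moved. Handing in.

```bash
python3 -c "
from plant import order,sensors
print(order.close_job(), sensors.get_obs()['clock'])"
```

```text
the job is handed in; nothing more can be done
the job is handed in; nothing more can be done
```

The refill box is restocked and the job is handed in, at about 40 s on the clock. I slid the cover open and put the two spent cores in the grey bin. The two blue rolls are standing on the middle and left (+y) spindles. I then slid the cover shut.

- **Opening the cover:** the first pull stopped about 1.7 mm short in the images, so I pushed the bar on to its stop before taking any cores.
- **Rolls and cores:** before closing, both roll tops measured z = 0.082 m, the height for a roll resting on the compartment floor. Both cores still show in the bin in the last picture.
- **Closing the cover:** the cover came up against its closed stop, and its rear edge had travelled about 140 mm by the images.
- **Bystanders:** by eye in the last picture, the vase, brush, lint roller and shoe horn are where they started.
- **Checks that disagreed:** the top camera reads about 2.5–5 mm further out in x than the wrist camera, so I used the wrist camera. Wrist-camera lengths also come out about 0.8% short, which I corrected for in the cover travel.
- **Not seen:** I noticed no slackening of the grip and no roll being knocked aside.

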